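# Squaring up dish stacks against the tray rail

## Task

Take the aluminium straightedge by its black grip from the blue pad and, with its long edge and not with the fingers, gently push the four banded dish stacks back until they stand in one straight line, every one upright and touching the tray's steel rail. With the row home, press it against the rail with about 10 newtons for about a second (at no time above 20), then lay the straightedge flat back on its pad, lengthwise along it, and let go. Leave the tube rack, the bottle and the flask alone.

Things in the scene. Friction and masses are not known exactly. Their poses are not given: they have to be found in the camera images.
- tray: Blue-grey flat tray fixed to the black bench: 220 mm (its x) by 300 mm (its y) by 4 mm thick, open on three sides, no lips. Origin: centre of its underside; x points towards the rail, away from the robot; y along the rail.
- rail: Steel rail along the tray's far side, fixed to the tray, rigid, 300 mm long (its y), 14 mm thick, standing 22 mm above the tray floor. Origin: on the tray floor, at the middle of the front face that the stacks must touch; x points away from the robot into the rail, so the stacks lie at negative x and a stack touching the rail has its centre at x = -30 mm. Same directions as the tray.
- stack0: Stack of three lidded 60 mm culture dishes, cream, held as one rigid loose piece by a band (red): an upright cylinder 60 mm across and 45 mm tall, about 60 g, smooth. Origin: centre of its underside, z up. It starts on the tray, 8 to 42 mm short of the rail; the four stand side by side, 62 to 70 mm apart along the rail, in any order.
- stack1: Stack of three lidded 60 mm culture dishes, cream, held as one rigid loose piece by a band (blue): an upright cylinder 60 mm across and 45 mm tall, about 60 g, smooth. Origin: centre of its underside, z up. It starts on the tray, 8 to 42 mm short of the rail; the four stand side by side, 62 to 70 mm apart along the rail, in any order.
- stack2: Stack of three lidded 60 mm culture dishes, cream, held as one rigid loose piece by a band (green): an upright cylinder 60 mm across and 45 mm tall, about 60 g, smooth. Origin: centre of its underside, z up. It starts on the tray, 8 to 42 mm short of the rail; the four stand side by side, 62 to 70 mm apart along the rail, in any order.
- stack3: Stack of three lidded 60 mm culture dishes, cream, held as one rigid loose piece by a band (orange): an upright cylinder 60 mm across and 45 mm tall, about 60 g, smooth. Origin: centre of its underside, z up. It starts on the tray, 8 to 42 mm short of the rail; the four stand side by side, 62 to 70 mm apart along the rail, in any order.
- straightedge: Straightedge, loose, 0.3 kg, lying on the pad along its x. Flat aluminium blade 260 mm (x) by 72 mm (y), 8 mm thick, long edges alike, under a dark 36 mm wide bar with a black grip. Origin: on the underside below the grip's middle, z up. The blade is clamped square but off centre in y by up to 12 mm, new each time, not shown by the pose: its edges lie 24 to 48 mm from the middle line. 
- grip (a point): Where to hold the straightedge: middle of its upright black grip rib, 44 mm above its underside. The rib is 110 mm long (x), 14 mm wide (y) and spans 14 to 64 mm above the underside; below it the dark bar. Two red locking knobs stand 95 mm either side of the middle, up to 24 mm high. Same axes as the straightedge.
- pad: Blue mat fixed to the bench, to the left or the right of the tray: 300 mm (its x) by 100 mm (its y), 3 mm thick. Origin: centre of its underside. The straightedge belongs on it, lengthwise along x, either way round.
- tube_rack: Green tube rack with yellow-capped tubes, 200 by 80 mm, 82 mm tall, loose, on the side of the tray without the pad. Origin: centre of its underside. Leave alone.
- media_bottle: Amber bottle with a black cap, 56 mm across, 125 mm tall, loose, at a far corner beside the tray. Origin: centre of its underside. Leave alone.
- flask: Green glass conical flask, 68 mm across its foot, 95 mm tall, loose, at a far corner beside the tray. Origin: centre of its underside. Leave alone.

How it is judged:
On the way, in this order (a step that is already met when the one before it is completed fails the run):
1. the straightedge is held in the gripper, lifted at least 20 mm off its pad (z of straightedge in the frame of pad above 0.023 m and contact force between the fingers and straightedge above 1 N), for 0.1 s.
2. with all four stacks touching the rail (within 3 mm), the held straightedge presses the row against the rail with at least 5 N for half a second (x of stack0 in the frame of rail between -0.033 and -0.027 m and y of stack0 in the frame of rail between -0.15 and 0.15 m and angle between each of stack0, stack1, stack2, stack3's own z axis and vertical below 0.1 rad and height (world z) of each of stack0, stack1, stack2, stack3 below 0.01 m and x of stack1 in the frame of rail between -0.033 and -0.027 m and y of stack1 in the frame of rail between -0.15 and 0.15 m and x of stack2 in the frame of rail between -0.033 and -0.027 m and y of stack2 in the frame of rail between -0.15 and 0.15 m and x of stack3 in the frame of rail between -0.033 and -0.027 m and y of stack3 in the frame of rail between -0.15 and 0.15 m and contact force between rail and anything else above 5 N and contact force between the fingers and straightedge above 1 N and (contact force between straightedge and stack0 above 1 N or contact force between straightedge and stack1 above 1 N or contact force between straightedge and stack2 above 1 N or contact force between straightedge and stack3 above 1 N)), for 0.5 s.
At the end, for the whole second after the job is handed in: All four stacks stand upright and still on the tray, each within 3 mm of touching the rail; the straightedge lies released, flat and still on the pad, its centre within 50 mm along and 30 mm across of the pad's centre, its length within 0.2 rad of the pad's (x of stack0 in the frame of rail between -0.033 and -0.027 m and y of stack0 in the frame of rail between -0.15 and 0.15 m and angle between each of stack0, stack1, stack2, stack3's own z axis and vertical below 0.1 rad and height (world z) of each of stack0, stack1, stack2, stack3 below 0.01 m and x of stack1 in the frame of rail between -0.033 and -0.027 m and y of stack1 in the frame of rail between -0.15 and 0.15 m and x of stack2 in the frame of rail between -0.033 and -0.027 m and y of stack2 in the frame of rail between -0.15 and 0.15 m and x of stack3 in the frame of rail between -0.033 and -0.027 m and y of stack3 in the frame of rail between -0.15 and 0.15 m and x of straightedge in the frame of pad between -0.05 and 0.05 m and y of straightedge in the frame of pad between -0.03 and 0.03 m and z of straightedge in the frame of pad below 0.006 m and angle between straightedge's own z axis and vertical below 0.05 rad and angle between the x axis of straightedge and the x axis of pad, either way round below 0.2 rad and linear speed of each of straightedge, stack0, stack1, stack2, stack3 below 0.01 m/s).
It fails at once if the row or the rail is pressed with more than 20 N (contact force between rail and anything else above 20 N or contact force between straightedge and stack0 above 20 N or contact force between straightedge and stack1 above 20 N or contact force between straightedge and stack2 above 20 N or contact force between straightedge and stack3 above 20 N).
It fails at once if the robot itself touches a dish stack (contact force between any of the fingers, the arm and stack0 above 0.3 N or contact force between any of the fingers, the arm and stack1 above 0.3 N or contact force between any of the fingers, the arm and stack2 above 0.3 N or contact force between any of the fingers, the arm and stack3 above 0.3 N).
It fails at once if a stack tips over (angle between any of stack0, stack1, stack2, stack3's own z axis and vertical above 0.35 rad).
It fails at once if the tube rack, bottle or flask is moved more than 10 mm (distance of any of tube_rack, media_bottle, flask from where it was at the start of the episode above 0.01 m).
It also fails if it takes over 61 s, if anything falls off the work surface, if the arm or the gripper's body presses on something with over 40 N, if the wrist force passes 120 N, or if a joint passes its speed limit or range.

## Robot

A 6-joint arm with a two-finger parallel gripper is mounted at the origin on the work surface. World frame = base frame: x ahead of the robot, y to its left, z up, the work surface at z = 0. Lengths are in m, angles in rad, forces in N, time in s.
With the tool pointing down it reaches from about 0.425 to 0.925 m from the base axis. Payload 12.5 kg.
Tool frame: the origin (TCP) lies between the finger pads; the fingertips stand 14 mm ahead of it and the grasp point (between the pads) lies 5 mm behind it; z points along the fingers, y is the line along which they close (so a half turn about z gives the same grasp; the last joint's range is limited). The gripper opens to 85 mm and grips with 20 to 120 N. Pads are 22 mm wide; open, the fingers measure 114 mm over their backs; the gripper's body (76 mm by 85 mm) begins 54 mm behind the grasp point. The pads swing forward as they close: fully open they stand 13 mm farther back than shut.
Start: joints at [1.216, 0.491, 1.559, -0, 1.092, -0.106], TCP at [0.154, 0.606, 0.245] pointing down, gripper open.
Joint ranges: [-3.1, 3.1], [-0.84, 2.19], [0.05, 2.79], [-1.13, 4.28], [0.06, 2.93], [-2.69, 2.69]. Speed limits (rad/s): [2.22, 2.22, 2.79, 3.14, 3.14, 3.14].

## Interface

Orientations are given as a rotation vector (axis times angle).
In Python, from station import bot, read_camera, get_calibration gives the robot as it stands.
- The arm moves only by the tool jog_arm, never from a script. Its argument "targets" is a list that holds one entry, the list of rows, each a list of 5 numbers: the opening, from 0 (shut) to 1 (fully open), then the shift along the world's x, y, z in cm, then the turn about the world's z in rad. In form: [[[hand, x, y, z, turn], ...]]. A call has 1 to 5 rows; each row is the pose to reach, as a shift and turn from the pose commanded when the call began; what a row does not reach only later rows make up. A row lasts 1/8 s, in which the tool goes at most 62.5 mm and 10.7 degrees, less where a joint would pass 70% of its speed; a pose out of reach is approached as far as the arm can. A call with a gripper value outside its range is refused whole. The fingers move at their own pace and stop on an object; "squeeze" is the grip in N (left out, the last holds). Time passes only in rows, so rows that repeat a pose let the fingers close. It gives the time, the measured TCP pose, the force, the opening and the grip force at its end, in the units of the state.
- bot.get_state(): the state, without advancing time (a new reading comes with each control period).
- read_camera(name): name is "scene" or "top" or "wrist"; returns the picture (384x512x3 uint8, blue, green, red); there is no depth.
- get_calibration(name): a dict with "K" (3x3 intrinsics, pixels), "dist" ([k1, k2, p1, p2, k3] as OpenCV has them; the pictures are not rectified), "view" (4x4, takes a point from world to camera coordinates); the wrist camera has in their place "hand_eye" (4x4, takes a point from camera to tool coordinates, whose origin is the TCP and whose axes are the flange's). Camera axes: x right, y up, looking along -z (the intrinsics and any distortion apply to the point x, -y, -z); pixel columns grow to the right and rows downward; lengths in m; the calibration is good to about 2 mm. A picture is of the moment at which its call begins: read the wrist's pose just before it. get_calibration takes no time and is no camera call.
- bot.close_job(): hands the job in; it is judged then, once.
The state is a dict: "time": time; "qpos": joint angles; "dq": joint speeds; "joint_torque": joint torques, N m; "tool_pos": TCP position; "ee_rot": TCP orientation; "force": force on the tool from outside, world axes, zero at the start; "moment": the same for the moment, N m; "width": opening from 0.0 (shut) to 1.0 (fully open); "finger_force": force on a finger pad.
Only numpy, scipy, OpenCV 4.12 (cv2) and the standard library are available. Lean on these libraries where they do the work, as an engineer would, in place of code of your own. Each camera call takes 0.05 s, during which the arm holds its last target. There are 200 camera calls.

## Working session

There is one attempt and no reset: what is moved stays moved. The work goes in short steps, Python scripts to look and compute and a tool call to move; the robot and the scene stay as the last step left them, time stands still between calls to the robot, and variables do not carry over. Pictures are saved under pics/ and viewed, at most 11 in all, crops included, and the job is handed in when it is done.

Besides the shell and the picture viewer there is one more tool, called after ">>>" as name([rows], argument=value, ...), one row to a line, values as JSON. jog_arm: Moves the arm, as the interface text tells. Its arguments: {"type":"object","properties":{"targets":{"type":"array"},"squeeze":{"type":"number"}},"required":["targets"]}

```bash
mkdir -p pics
cat > h.py <<'E'
import numpy as np, cv2
from station import bot, read_camera, get_calibration
from scipy.spatial.transform import Rotation as R
def rays(name,px,st=None):
    c=get_calibration(name); K=np.array(c["K"],float); d=np.array(c["dist"],float)
    p=cv2.undistortPoints(np.array(px,float).reshape(-1,1,2),K,d).reshape(-1,2)
    dc=np.c_[p[:,0],-p[:,1],-np.ones(len(p))]
    if name=="wrist":
        st=st or bot.get_state(); T=np.eye(4); T[:3,:3]=R.from_rotvec(st["ee_rot"]).as_matrix(); T[:3,3]=st["tool_pos"]
        M=T@np.array(c["hand_eye"])
    else: M=np.linalg.inv(np.array(c["view"]))
    return M[:3,3], dc@M[:3,:3].T
def onz(name,px,z,st=None):
    o,d=rays(name,px,st); return o+d*((z-o[2])/d[:,2])[:,None]
E
python3 - <<'E'
from h import *
print(bot.get_state())
a=read_camera("top");b=read_camera("scene")
cv2.imwrite("pics/top.png",a);cv2.imwrite("pics/scene.png",b)
for n in("top","scene"):
    o,d=rays(n,[[256,192]]);print(n,o,d)
E
```

```text
{'time': 0.0, 'qpos': array([ 1.21641253e+00,  4.91578889e-01,  1.55947383e+00,  2.09636004e-05,
        1.09170314e+00, -1.05602652e-01]), 'dq': array([ 7.17099823e-05, -1.28686341e-03, -1.60424010e-03, -1.13069399e-03,
        4.11862590e-04, -8.86444181e-04]), 'joint_torque': array([ 8.73894060e-04, -6.18444729e+01, -2.61591393e+01, -1.03063235e-04,
        4.07508094e-03,  1.76562168e-05]), 'tool_pos': array([0.15378744, 0.6055564 , 0.24470733]), 'ee_rot': array([-3.89757391e-01, -3.11703554e+00,  1.77222588e-03]), 'force': array([ 0.65516725,  0.4043298 , -0.52249701]), 'moment': array([-0.00298366, -0.03030364,  0.02657595]), 'finger_force': 0.0, 'width': 1.005407771128428}
top [0.42654679 0.01381744 0.88370193] [[ 0.23768932 -0.00256845 -0.97137844]]
scene [ 1.49695228 -0.21665123  0.7639171 ] [[-0.76221019  0.19596099 -0.61728745]]
```

View pics/top.png

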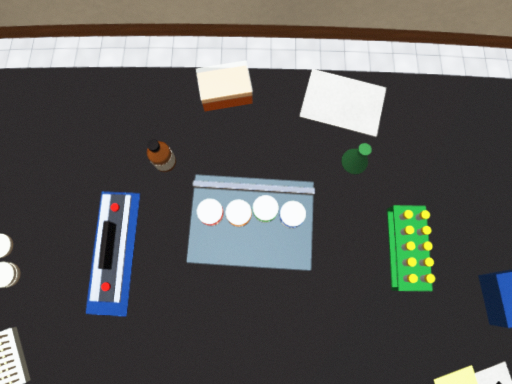

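View pics/scene.png

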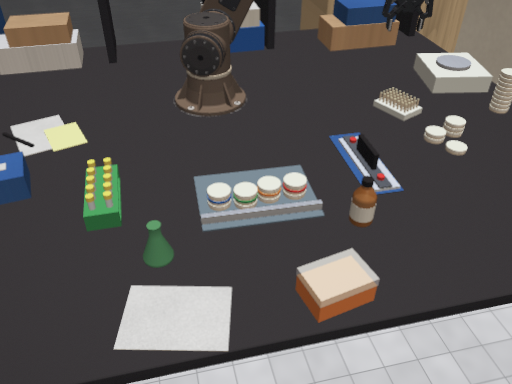

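The top view shows the pad and straightedge on the left (about 113,252), the tray at (252,222) with stack tops at (209,211), (238,212), (265,207) and (293,213), the bottle at (160,155) and the flask at (357,158). The scene view agrees. Next I measure.

Run:
```python
from h import *
a=cv2.imread("pics/top.png");h=cv2.cvtColor(a,cv2.COLOR_BGR2HSV);H,S,V=[h[...,i].astype(int) for i in range(3)]
def reg(m,x0,x1,y0,y1):
    q=np.zeros(m.shape,np.uint8);q[y0:y1,x0:x1]=m[y0:y1,x0:x1]*255;return q
def big(q,n=1):
    c,_=cv2.findContours(q,cv2.RETR_EXTERNAL,cv2.CHAIN_APPROX_NONE);return sorted(c,key=cv2.contourArea)[::-1][:n]
def rect(P):
    (c,s,an)=cv2.minAreaRect((P[:,:2]*1000).astype(np.float32));return np.round(c,1),np.round(s,1),round(an,2)
pad=reg((H>100)&(H<130)&(S>150)&(V>60),80,145,185,320)
P=onz("top",np.vstack(big(pad)).reshape(-1,2),.003);print("pad",rect(P))
bl=reg((V>150)&(S<60),80,145,185,320)
for c in big(bl,3):
    print("blade strip",rect(onz("top",c.reshape(-1,2),.011)))
kn=reg(((H<8)|(H>172))&(S>150)&(V>100),80,145,185,320)
for c in big(kn,2):print("knob",onz("top",[c.reshape(-1,2).mean(0)],.027))
gr=reg((V<25),95,120,212,275)
print("grip",rect(onz("top",big(gr)[0].reshape(-1,2),.067)))
tr=reg((H>95)&(H<115)&(S>60)&(S<150)&(V>70),180,320,170,275)
print("tray",rect(onz("top",big(tr)[0].reshape(-1,2),.004)))
print("tray px hull",cv2.approxPolyDP(cv2.convexHull(big(tr)[0]),4,True).reshape(-1,2).tolist())
st=reg((V>185)&(S<50),190,312,194,232)
for c in big(st,4):
    P=onz("top",c.reshape(-1,2),.049);print("stack",rect(P),cv2.minEnclosingCircle((P[:,:2]*1000).astype(np.float32)))
print("cols",a[186,250],a[230,250],a[182,250],a[190,250])
cv2.imwrite("pics/crop.png",np.hstack([cv2.resize(a[185:320,80:145],None,fx=4,fy=4,interpolation=2),cv2.resize(a[165:300,185:320],None,fx=4,fy=4,interpolation=2)]))
```

```text
pad (array([485.5, 359.9]), array([101.3, 302.1]), 88.6)
blade strip (array([498. , 389.9]), array([ 22.6, 259.4]), 89.21)
blade strip (array([497.1, 335.3]), array([ 16.2, 258.1]), 88.93)
knob [[0.40221338 0.3605353  0.027     ]]
knob [[0.59181246 0.35745554 0.027     ]]
grip (array([495.8, 344.6]), array([ 17.3, 104.8]), 89.21)
tray (array([559.1, -81.7]), array([ 9. , 44.7]), 4.43)
tray px hull [[302, 223], [284, 224]]
stack (array([589.1,  22.2]), array([ 63.3, 130.1]), 9.62) ((590.4840087890625, 22.461076736450195), 65.1417007446289)
stack (array([584.3, 122.2]), array([61.9, 62. ]), 76.46) ((583.4900512695312, 121.14019012451172), 33.47029113769531)
stack (array([582.4, -76. ]), array([61.6, 61.3]), 45.29) ((582.0428466796875, -75.9198989868164), 31.5025634765625)
stack (array([572.5,  20. ]), array([0., 0.]), 0.0) ((572.5320434570312, 19.9626407623291), 9.999999747378752e-05)
cols [219 203 195] [193 177 152] [188 173 147] [102  99  97]
```

View pics/crop.png

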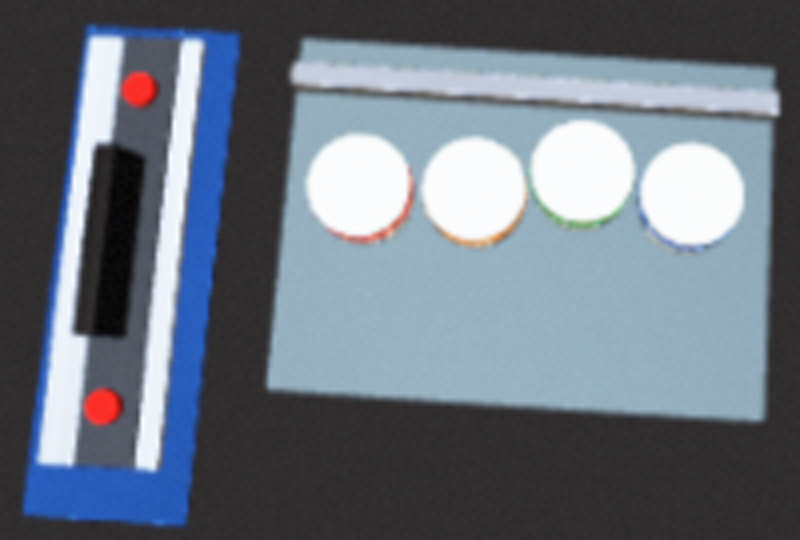

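The crop shows the rail's front edge running from about (258,186) to (314,193) in full-image pixels, and the stacks in order red, orange, green, blue. The straightedge's wide blade side is on +y. I still need the rail line and the stack centres.

Run:
```python
from h import *
a=cv2.imread("pics/top.png");h=cv2.cvtColor(a,cv2.COLOR_BGR2HSV);H,S,V=[h[...,i].astype(int) for i in range(3)]
m=np.zeros(V.shape,np.uint8);m[168:278,180:322]=((V>80)[168:278,180:322])*255
c=max(cv2.findContours(m,0,1)[0],key=cv2.contourArea)
P=onz("top",c.reshape(-1,2),.004)
(q,s,an)=cv2.minAreaRect((P[:,:2]*1000).astype(np.float32));print("tray",q,s,an)
# rail: front-top edge: lowest row of rail-coloured pixels per column
pts=[]
for x in range(200,308):
    col=[y for y in range(174,200) if S[y,x]<42 and V[y,x]>175]
    if col: pts.append((x,col[0],col[-1]))
pts=np.array(pts);
for k,z in((1,.026),(2,.026)):
    W=onz("top",pts[:,[0,k]],z); f=np.polyfit(W[:,1],W[:,0],1)
    for _ in range(3):
        r=W[:,0]-np.polyval(f,W[:,1]);g=abs(r)<.002;f=np.polyfit(W[g,1],W[g,0],1)
    print("rail edge",k,f,g.sum())
s=np.zeros(V.shape,np.uint8);s[195:232,190:312]=((V>235)&(S<30))[195:232,190:312]*255
s=cv2.erode(s,np.ones((5,5)))
n,l,stt,cen=cv2.connectedComponentsWithStats(s)
for i in range(1,n):
    if stt[i,4]>50:
        w=onz("top",[cen[i]],.049)[0];print("stack",w,"gap",np.polyval(f,w[1])-w[0]-.03)
T=bot.get_state();print(R.from_rotvec(T["ee_rot"]).as_matrix().round(3))
print("bottle",onz("top",[[167,163]],.0),"flask",onz("top",[[352,163]],0.))
```

```text
tray (568.372314453125, 23.581756591796875) (309.76483154296875, 223.95741271972656) 87.41911315917969
rail edge 1 [0.04414078 0.65508356] 100Traceback (most recent call last):
  File "<stdin>", line 16, in <module>
    raise TypeError("expected non-empty vector for x")
TypeError: expected non-empty vector for x
```

Run:
```python
from h import *
a=cv2.imread("pics/top.png");h=cv2.cvtColor(a,cv2.COLOR_BGR2HSV);H,S,V=[h[...,i].astype(int) for i in range(3)]
s=np.zeros(V.shape,np.uint8);s[195:232,190:312]=((V>235)&(S<30))[195:232,190:312]*255
s=cv2.erode(s,np.ones((5,5)))
n,l,stt,cen=cv2.connectedComponentsWithStats(s)
for i in range(1,n):
    if stt[i,4]>50:
        w=onz("top",[cen[i]],.049)[0];print("stack",w,"gap",.641+.044*w[1]-w[0]-.03)
T=bot.get_state();print(R.from_rotvec(T["ee_rot"]).as_matrix().round(3))
print("bottle",onz("top",[[167,163]],.0),"flask",onz("top",[[352,163]],0.))
```

```text
stack [ 0.59407625 -0.01086882  0.049     ] gap 0.016445525269789846
stack [0.58303894 0.1212393  0.049     ] gap 0.033295591981532674
stack [0.58210739 0.05318355 0.049     ] gap 0.031232681717904193
stack [ 0.58140806 -0.07550307  0.049     ] gap 0.026269809318461596
[[-0.969  0.246 -0.   ]
 [ 0.246  0.969 -0.001]
 [ 0.    -0.001 -1.   ]]
bottle [[0.71548135 0.24304606 0.        ]] flask [[ 0.72524102 -0.23628354  0.        ]]
```

>>> jog_arm([
  [[1, 4.3, -3.1, -0.5, 0.04], [1, 8.6, -6.2, -1, 0.08], [1, 12.9, -9.3, -1.5, 0.12], [1, 17.2, -12.4, -2, 0.17], [1, 21.4, -15.5, -2.5, 0.232]],
], squeeze=80)

```text
time: 0.72
tool_pos: [0.3691, 0.4496, 0.2199]
ee_rot: [-0.023, -3.141, 0.0]
force: [1.4, 0.4, -0.0]
width: 1.001
finger_force: 0.0
```

>>> jog_arm([
  [[1, 4.3, -3.1, -1, 0], [1, 8.6, -6.2, -2, 0], [1, 12.8, -9.2, -3, 0], [1, 12.8, -9.2, -6, 0], [1, 12.8, -9.2, -6, 0]],
])

```text
time: 1.35
tool_pos: [0.4953, 0.3578, 0.1583]
ee_rot: [-0.028, -3.138, 0.003]
force: [-0.1, -0.4, 0.5]
width: 0.999
finger_force: 0.0
```

Run:
```python
from h import *
s=bot.get_state();a=read_camera("wrist");print(s["tool_pos"],R.from_rotvec(s["ee_rot"]).as_matrix().round(3)[:,1])
cv2.imwrite("pics/w1.png",a)
```

```text
[0.49530298 0.35783711 0.15834574] [ 0.018  1.    -0.002]
```

View pics/w1.png

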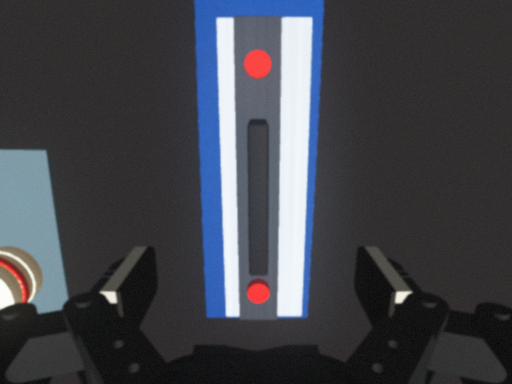

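The wrist view shows the knobs at (258,64) and (258,292), the blade strips on either side, and the rib centred between the fingers.

Run:
```python
from h import *
s=bot.get_state();a=cv2.imread("pics/w1.png");h=cv2.cvtColor(a,cv2.COLOR_BGR2HSV);H,S,V=[h[...,i].astype(int) for i in range(3)]
m=(((H<8)|(H>172))&(S>150)&(V>100)).astype(np.uint8);m[:,:200]=0
n,l,t,c=cv2.connectedComponentsWithStats(m)
k=np.array([onz("wrist",[c[i]],.027,s)[0] for i in range(1,n) if t[i,4]>100]);print(k,k.mean(0),np.diff(k,axis=0))
w=(V>130)&(S<60)
for y in (60,120,170,220,270):
    x=np.where(w[y,205:320])[0]+205;e=onz("wrist",[[x[0]-.5,y],[x[-1]+.5,y]],.011,s)
    ax=k.mean(0);d=(k[0]-k[1]);d=d[:2]/np.linalg.norm(d[:2])
    print(y,[round(float(d[0]*(q[1]-ax[1])-d[1]*(q[0]-ax[0])),4) for q in e])
p=((H>100)&(H<130)&(S>150)&(V>60)).astype(np.uint8)
for y in(60,270):
    x=np.where(p[y])[0];print("pad",onz("wrist",[[x[0],y],[x[-1],y]],.003,s))
```

```text
[[0.40212345 0.3614381  0.027     ]
 [0.59186842 0.35895172 0.027     ]] [0.49699594 0.36019491 0.027     ] [[ 0.18974496 -0.00248638  0.        ]]
60 [0.0309, -0.0415]
120 [0.0307, -0.0415]
170 [0.0312, -0.0413]
220 [0.0309, -0.0412]
270 [0.0306, -0.0413]
pad [[0.39614818 0.31249304 0.003     ]
 [0.39785002 0.41191446 0.003     ]]
pad [[0.5830545  0.30810479 0.003     ]
 [0.58473183 0.4077034  0.003     ]]
```

>>> jog_arm([
  [[1, 0.15, 0.2, -3, 0], [1, 0.15, 0.2, -6, 0], [1, 0.15, 0.2, -9, 0], [1, 0.15, 0.2, -10.5, 0], [1, 0.15, 0.2, -11.5, 0]],
])

```text
time: 2.02
tool_pos: [0.4975, 0.3614, 0.0457]
ee_rot: [0.025, 3.141, 0.001]
force: [0.1, 0.4, 0.3]
width: 1.001
finger_force: 0.0
```

>>> jog_arm([
  [[0, 0, 0, 0, 0], [0, 0, 0, 0, 0], [0, 0, 0, 0, 0], [0, 0, 0, 0, 0], [0, 0, 0, 0, 0]],
], squeeze=100)

```text
time: 2.65
tool_pos: [0.4976, 0.3608, 0.046]
ee_rot: [0.026, 3.141, 0.001]
force: [-1.6, -1.1, 5.9]
width: 0.15
finger_force: 97.4
```

>>> jog_arm([
  [[0, 0, 0, 1, 0], [0, 0, 0, 3, 0], [0, 0, 0, 6, 0], [0, 0, 0, 9, 0], [0, 0, 0, 12, 0]],
])

```text
time: 3.28
tool_pos: [0.4971, 0.3607, 0.1666]
ee_rot: [-0.026, -3.141, 0.0]
force: [-0.3, 0.1, -2.5]
width: 0.149
finger_force: 97.4
```

>>> jog_arm([
  [[0, -1, -3, 2, -0.18], [0, -2, -6, 2, -0.36], [0, -3, -10, 2, -0.54], [0, -4, -14, 2, -0.72], [0, -5, -18, 2, -0.9]],
])

```text
time: 3.9
tool_pos: [0.4468, 0.1796, 0.1857]
ee_rot: [1.398, 2.813, 0.0]
force: [-0.0, -0.2, -2.1]
width: 0.149
finger_force: 97.7
```

>>> jog_arm([
  [[0, 0.5, -4, 0, -0.18], [0, 1, -8, 0, -0.36], [0, 1, -12, 0, -0.54], [0, 1, -15.8, 0, -0.7], [0, 1, -15.8, 0, -0.7]],
])

```text
time: 4.53
tool_pos: [0.4573, 0.0209, 0.1857]
ee_rot: [2.277, 2.164, 0.0]
force: [0.0, 1.1, -1.8]
width: 0.149
finger_force: 97.8
```

Run:
```python
from h import *
s=bot.get_state();a=read_camera("wrist");b=read_camera("top");print(s["tool_pos"],R.from_rotvec(s["ee_rot"]).as_matrix().round(3)[:,1],s["force"],s["qpos"])
cv2.imwrite("pics/w2.png",np.hstack([a[:,:400],b[120:,120:440]]) if 0 else a)
cv2.imwrite("pics/t2.png",b)
```

```text
[0.45728963 0.02092795 0.18568444] [ 0.999 -0.051  0.   ] [ 0.02799869  1.0668669  -1.77396798] [-9.86615299e-02  3.39379301e-01  2.02472714e+00 -1.77894212e-04
  7.77230943e-01 -4.78793668e-02]
```

View pics/w2.png

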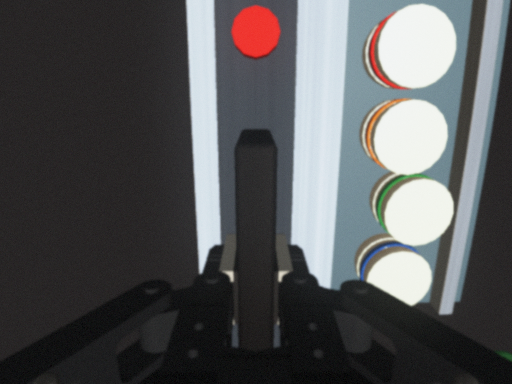

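The wrist view shows the blade's leading edge at about x=340 px, parallel to the rail at about x=490 px. I'll measure both yaws and the grasp offset.

Run:
```python
from h import *
s=bot.get_state();a=cv2.imread("pics/w2.png");g=cv2.GaussianBlur(a,(3,3),0).astype(int)
h=cv2.cvtColor(a,cv2.COLOR_BGR2HSV);S=h[...,1].astype(int);V=h[...,2].astype(int)
for y in(60,170,200):print(y,[tuple(int(v) for v in(x,S[y,x],V[y,x])) for x in list(range(326,362,3))+list(range(452,512,3))])
def fit(px,z):
    W=onz("wrist",px,z,s);f=np.polyfit(W[:,1],W[:,0],1)
    for _ in range(5):
        k=abs(W[:,0]-np.polyval(f,W[:,1]))<.0015
        if k.sum()>10:f=np.polyfit(W[k,1],W[k,0],1)
    return f,k.sum()
lead=[];trail=[];rail=[]
for y in range(5,250,3):
    d=np.diff(V[y,325:362]);lead.append((325+np.argmin(d)+1,y))
    d=np.diff(V[y,185:212]);trail.append((185+np.argmax(d)+1,y))
    d=np.diff(V[y,452:508]);rail.append((452+np.argmax(d)+1,y))
zb=s["tool_pos"][2]-.043+.008
print("lead",fit(lead,zb),"trail",fit(trail,zb),"rail",fit(rail,.026))
```

```text
60 [(326, 16, 235), (329, 17, 234), (332, 20, 232), (335, 19, 231), (338, 21, 231), (341, 20, 231), (344, 25, 227), (347, 50, 168), (350, 53, 167), (353, 51, 166), (356, 46, 162), (359, 48, 163), (452, 10, 214), (455, 60, 149), (458, 59, 150), (461, 60, 149), (464, 54, 132), (467, 35, 65), (470, 33, 62), (473, 25, 62), (476, 26, 60), (479, 11, 117), (482, 23, 190), (485, 24, 192), (488, 25, 190), (491, 26, 189), (494, 27, 178), (497, 57, 142), (500, 58, 144), (503, 24, 54), (506, 12, 41), (509, 19, 41)]
170 [(326, 17, 236), (329, 19, 234), (332, 20, 234), (335, 17, 235), (338, 26, 214), (341, 47, 156), (344, 53, 155), (347, 48, 159), (350, 50, 154), (353, 51, 151), (356, 50, 154), (359, 50, 157), (452, 18, 70), (455, 36, 64), (458, 27, 67), (461, 31, 66), (464, 8, 155), (467, 21, 190), (470, 23, 185), (473, 25, 187), (476, 24, 190), (479, 56, 151), (482, 63, 138), (485, 41, 68), (488, 23, 45), (491, 7, 39), (494, 18, 42), (497, 30, 42), (500, 14, 37), (503, 26, 40), (506, 32, 40), (509, 15, 34)]
200 [(326, 20, 235), (329, 22, 232), (332, 20, 235), (335, 20, 230), (338, 54, 160), (341, 55, 149), (344, 52, 148), (347, 54, 150), (350, 56, 149), (353, 54, 151), (356, 53, 148), (359, 56, 151), (452, 19, 197), (455, 26, 68), (458, 16, 110), (461, 22, 188), (464, 21, 191), (467, 24, 189), (470, 22, 189), (473, 35, 166), (476, 63, 142), (479, 55, 93), (482, 7, 39), (485, 12, 43), (488, 23, 45), (491, 18, 43), (494, 19, 41), (497, 24, 42), (500, 31, 41), (503, 13, 38), (506, 7, 37), (509, 32, 40)]
lead (array([0.04446224, 0.49779043]), np.int64(82)) trail (array([0.04549333, 0.42522353]), np.int64(82)) rail (array([0.0374293 , 0.64268312]), np.int64(81))
```

>>> jog_arm([
  [[0, 0, 0, -4, 0.003], [0, 0, 0, -8, 0.003], [0, 0.5, 0, -11, 0.003], [0, 1.5, 0, -12.1, 0.003], [0, 2.5, 0, -12.1, 0.003]],
])

```text
time: 5.25
tool_pos: [0.4832, 0.0233, 0.0644]
ee_rot: [-2.267, -2.174, 0.0]
force: [-0.3, -0.2, -2.6]
width: 0.155
finger_force: 97.7
```

>>> jog_arm([
  [[0, 1, 0, 0, 0], [0, 1.5, 0, 0, 0], [0, 2, 0, 0, 0], [0, 2.5, 0.0, 0, 0], [0, 3, 0, 0, 0]],
])

```text
time: 5.88
tool_pos: [0.5125, 0.0227, 0.0644]
ee_rot: [-2.269, -2.173, 0.0]
force: [-0.6, 0.8, -1.9]
width: 0.147
finger_force: 97.9
```

Now I push slowly: the target is TCP x of about 0.542, watching the force.

>>> jog_arm([
  [[0, 0.3, 0, 0, 0], [0, 0.6, 0, 0, 0], [0, 0.9, 0, 0, 0], [0, 1.2, 0, 0, 0], [0, 1.5, 0, 0, 0]],
])

```text
time: 6.5
tool_pos: [0.5275, 0.0228, 0.0643]
ee_rot: [-2.269, -2.173, 0.0]
force: [-0.7, 0.3, -2.6]
width: 0.143
finger_force: 97.9
```

>>> jog_arm([
  [[0, 0.2, 0, 0, 0], [0, 0.4, 0, 0, 0], [0, 0.6, 0, 0, 0], [0, 0.8, 0, 0, 0], [0, 0.9, 0, 0, 0]],
])

```text
time: 7.12
tool_pos: [0.5365, 0.0228, 0.0643]
ee_rot: [2.269, 2.173, 0.0]
force: [-0.4, 0.4, -2.4]
width: 0.151
finger_force: 97.9
```

Run:
```python
from h import *
s=bot.get_state();a=read_camera("top");w=read_camera("wrist");print(s["force"],s["moment"])
cv2.imwrite("pics/t3.png",a)
cv2.imwrite("pics/c3.png",np.hstack([cv2.resize(a[165:275,180:320],(560,440)),cv2.resize(w[:,332:],None,fx=1,fy=440/384)]))
```

```text
[-0.37693302  0.38165467 -2.35546057] [-0.068257    0.21094631  0.01735332]
```

View pics/c3.png

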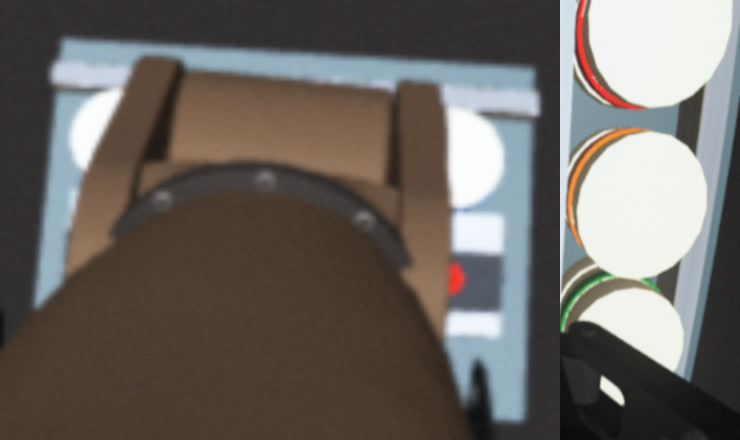

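The crop shows all four stacks ahead of the blade with a small gap to the rail. I'll advance in finer steps.

>>> jog_arm([
  [[0, 0.05, 0, 0, 0], [0, 0.1, 0, 0, 0], [0, 0.15, 0, 0, 0], [0, 0.2, 0, 0, 0], [0, 0.2, 0, 0, 0]],
])

```text
time: 7.85
tool_pos: [0.5385, 0.0228, 0.0643]
ee_rot: [2.269, 2.173, 0.0]
force: [-1.7, 0.5, -1.6]
width: 0.151
finger_force: 97.9
```

>>> jog_arm([
  [[0, 0.05, 0, 0, 0], [0, 0.05, 0, 0, 0]],
])

```text
time: 8.1
tool_pos: [0.5389, 0.0228, 0.0643]
ee_rot: [2.269, 2.173, 0.0]
force: [-0.5, -0.2, -3.7]
width: 0.149
finger_force: 97.9
```

>>> jog_arm([
  [[0, 0.05, 0, 0, 0], [0, 0.05, 0, 0, 0]],
])

```text
time: 8.35
tool_pos: [0.5394, 0.0228, 0.0643]
ee_rot: [2.269, 2.173, 0.0]
force: [-1.6, -0.2, -1.8]
width: 0.145
finger_force: 97.9
```

>>> jog_arm([
  [[0, 0.03, 0, 0, 0], [0, 0.03, 0, 0, 0]],
])

```text
time: 8.6
tool_pos: [0.5397, 0.0228, 0.0643]
ee_rot: [2.269, 2.173, 0.0]
force: [-0.4, -0.6, -2.7]
width: 0.148
finger_force: 97.9
```

>>> jog_arm([
  [[0, 0.03, 0, 0, 0], [0, 0.03, 0, 0, 0]],
])

```text
time: 8.85
tool_pos: [0.54, 0.0228, 0.0643]
ee_rot: [2.269, 2.173, 0.0]
force: [0.2, -0.6, -3.1]
width: 0.152
finger_force: 97.9
```

>>> jog_arm([
  [[0, 0.03, 0, 0, 0], [0, 0.03, 0, 0, 0]],
])

```text
time: 9.1
tool_pos: [0.5403, 0.0228, 0.0643]
ee_rot: [2.269, 2.173, 0.0]
force: [-0.5, -0.3, -2.4]
width: 0.146
finger_force: 97.9
```

>>> jog_arm([
  [[0, 0.03, 0, 0, 0], [0, 0.03, 0, 0, 0]],
])

```text
time: 9.35
tool_pos: [0.5406, 0.0227, 0.0643]
ee_rot: [2.269, 2.173, 0.0]
force: [0.3, 0.0, -2.9]
width: 0.152
finger_force: 97.9
```

>>> jog_arm([
  [[0, 0.03, 0, 0, 0], [0, 0.03, 0, 0, 0]],
])

```text
time: 9.6
tool_pos: [0.5409, 0.0228, 0.0643]
ee_rot: [2.269, 2.173, 0.0]
force: [-0.2, 0.4, -3.1]
width: 0.146
finger_force: 97.9
```

Run:
```python
from h import *
s=bot.get_state();w=read_camera("wrist");b=read_camera("scene");print(s["force"],s["moment"])
cv2.imwrite("pics/w4.png",w);cv2.imwrite("pics/s4.png",b)
cv2.imwrite("pics/c4.png",np.hstack([cv2.resize(b[155:230,185:330],None,fx=3.6,fy=3.6,interpolation=2),cv2.resize(w[:270,340:],(172,270))]))
```

```text
[-0.16018849  0.36184096 -3.07588034] [-0.0044962   0.14582147  0.00222192]
```

View pics/c4.png

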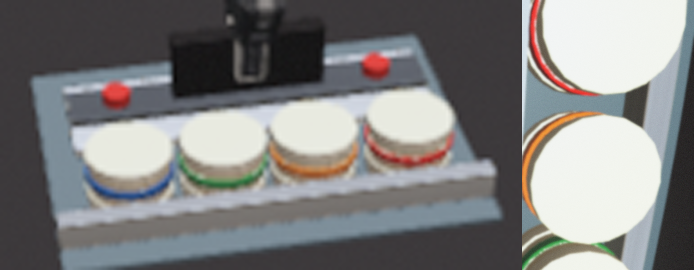

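In the scene crop the stacks look aligned and close to the rail, but there is no force yet. I'll compute the gap from the scene view.

Run:
```python
from h import *
a=cv2.imread("pics/s4.png");h=cv2.cvtColor(a,cv2.COLOR_BGR2HSV);S=h[...,1].astype(int);V=h[...,2].astype(int)
m=np.zeros(V.shape,np.uint8);m[178:205,200:312]=((V>205)&(S<45))[178:205,200:312]
for (cx) in (213.,238,262,286):
    pass
m=cv2.erode(m,np.ones((3,3),np.uint8));n,l,t,c=cv2.connectedComponentsWithStats(m)
pts=[]
for i in range(1,n):
    if t[i,4]>60:
        w=onz("scene",[c[i]],.049)[0];pts.append(w);print(c[i],t[i,4],w)
e=[]
for x in range(205,315,2):   # rail top / back-face boundary: largest drop in V
    y0=int(213-(x-205)*.12); d=np.diff(V[y0-12:y0+12,x]); e.append((x,y0-12+np.argmin(d)+1-.5))
e=np.array(e)
W=onz("scene",e,.026);f=np.polyfit(W[:,1],W[:,0],1)
for _ in range(6):
    k=abs(W[:,0]-np.polyval(f,W[:,1]))<.003;f=np.polyfit(W[k,1],W[k,0],1)
print("rail back",f,k.sum(),len(k),e[k][::8].tolist())
for w in pts:print((np.polyval(f,w[1])-.014-.030-w[0])*1000)
```

```text
[257.17215728 191.10201913] 941 [0.61137619 0.01396783 0.049     ]Traceback (most recent call last):
  File "<stdin>", line 17, in <module>
    raise TypeError("expected non-empty vector for x")
TypeError: expected non-empty vector for x
```

>>> jog_arm([
  [[0, 0.03, 0, 0, 0], [0, 0.03, 0, 0, 0]],
])

```text
time: 9.95
tool_pos: [0.5412, 0.0228, 0.0643]
ee_rot: [2.269, 2.173, 0.0]
force: [-0.8, 0.1, -3.1]
width: 0.151
finger_force: 97.9
```

>>> jog_arm([
  [[0, 0.03, 0, 0, 0], [0, 0.03, 0, 0, 0]],
])

```text
time: 10.2
tool_pos: [0.5415, 0.0228, 0.0643]
ee_rot: [2.269, 2.173, 0.0]
force: [0.2, 0.3, -3.5]
width: 0.147
finger_force: 97.9
```

>>> jog_arm([
  [[0, 0.03, 0, 0, 0], [0, 0.03, 0, 0, 0]],
])

```text
time: 10.45
tool_pos: [0.5418, 0.0228, 0.0643]
ee_rot: [2.269, 2.173, 0.0]
force: [-0.3, -0.7, -2.9]
width: 0.148
finger_force: 97.9
```

>>> jog_arm([
  [[0, 0.03, 0, 0, 0], [0, 0.03, 0, 0, 0]],
])

```text
time: 10.7
tool_pos: [0.542, 0.0228, 0.0643]
ee_rot: [-2.269, -2.173, 0.0]
force: [-1.5, 0.5, -2.6]
width: 0.153
finger_force: 98.0
```

>>> jog_arm([
  [[0, 0.03, 0, 0, 0], [0, 0.03, 0, 0, 0]],
])

```text
time: 10.95
tool_pos: [0.5422, 0.0228, 0.0643]
ee_rot: [-2.269, -2.173, 0.0]
force: [-1.7, 1.5, -1.2]
width: 0.148
finger_force: 98.1
```

Run:
```python
from h import *
print(bot.get_state()["force"],bot.get_state()["moment"])
b=read_camera("scene");w=read_camera("wrist");cv2.imwrite("pics/s5.png",b);cv2.imwrite("pics/w5.png",w)
cv2.imwrite("pics/c5.png",cv2.resize(b[165:235,190:335],(797,385),interpolation=2))
```

```text
[-1.66406631  1.49830618 -1.23364818] [ 0.00684033  0.43999826 -0.04364293]
```

View pics/c5.png

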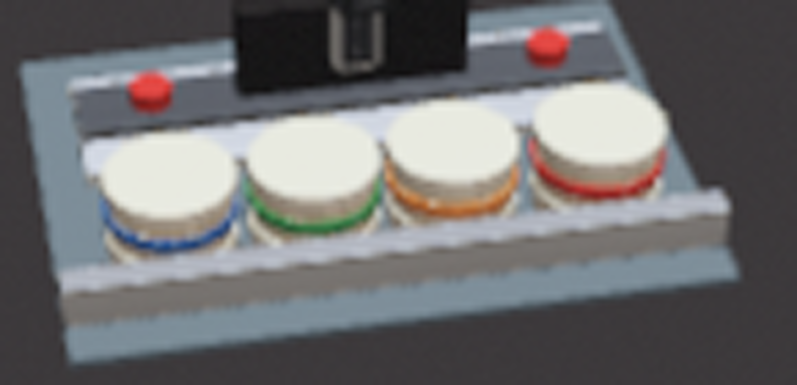

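The crop shows all four stacks up to the rail, and force is starting. I'll press in small steps.

>>> jog_arm([
  [[0, 0.03, 0, 0, 0], [0, 0.03, 0, 0, 0]],
])

```text
time: 11.3
tool_pos: [0.5423, 0.0228, 0.0643]
ee_rot: [-2.268, -2.173, 0.001]
force: [-5.3, 0.2, -1.2]
width: 0.148
finger_force: 98.2
```

```bash
python3 -c "
from h import *
s=bot.get_state();print(s['force'],s['moment'])"
```

```text
[-5.30614379  0.15903917 -1.16852259] [ 0.03775946  0.93902114 -0.05136339]
```

>>> jog_arm([
  [[0, 0.03, 0, 0, 0], [0, 0.03, 0, 0, 0]],
])

```text
time: 11.55
tool_pos: [0.5423, 0.0228, 0.0642]
ee_rot: [-2.268, -2.172, 0.002]
force: [-7.0, 0.6, 0.0]
width: 0.15
finger_force: 98.3
```

```bash
python3 -c "
from h import *
s=bot.get_state();print(s['force'],s['moment'])"
```

```text
[-7.00321353  0.55134293  0.04684326] [-0.00627234  1.10902407 -0.01231566]
```

>>> jog_arm([
  [[0, 0.03, 0, 0, 0], [0, 0.04, 0, 0, 0], [0, 0.04, 0, 0, 0]],
])

```text
time: 11.92
tool_pos: [0.5424, 0.0228, 0.0641]
ee_rot: [-2.267, -2.172, 0.002]
force: [-7.6, 0.2, -0.5]
width: 0.149
finger_force: 98.3
```

>>> jog_arm([
  [[0, 0, 0, 0, 0], [0, 0, 0, 0, 0], [0, 0, 0, 0, 0], [0, 0, 0, 0, 0], [0, 0, 0, 0, 0]],
])

```text
time: 12.55
tool_pos: [0.5424, 0.0228, 0.0641]
ee_rot: [-2.267, -2.172, 0.003]
force: [-7.8, 0.4, 0.5]
width: 0.152
finger_force: 98.3
```

```bash
python3 -c "
from h import *
s=bot.get_state();print(s['force'],s['moment']);cv2.imwrite('pics/w6.png',read_camera('wrist'));b=read_camera('scene')
cv2.imwrite('pics/c6.png',cv2.resize(b[165:235,190:335],(797,385),interpolation=2))"
```

```text
[-7.75759777  0.36904239  0.4634939 ] [-0.01320589  1.4057438  -0.038813  ]
```

View pics/c6.png

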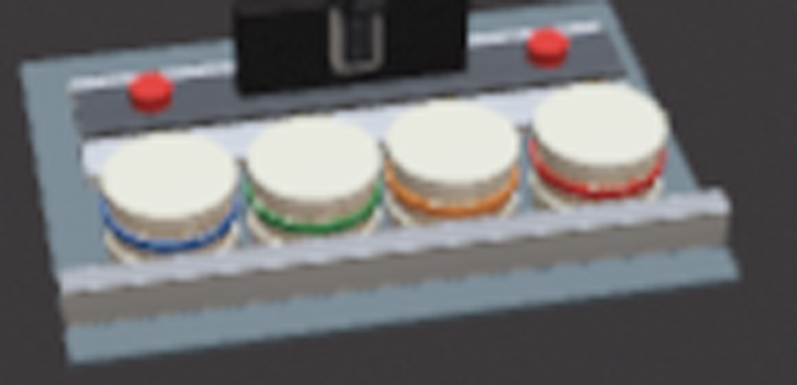

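The row stands straight and upright on the rail, at about 8 N. I'll raise it to about 10 N and hold.

>>> jog_arm([
  [[0, 0.03, 0, 0, 0], [0, 0.05, 0, 0, 0], [0, 0.05, 0, 0, 0], [0, 0.05, 0, 0, 0], [0, 0.05, 0, 0, 0]],
])

```text
time: 13.28
tool_pos: [0.5425, 0.0229, 0.064]
ee_rot: [-2.267, -2.172, 0.004]
force: [-10.3, 0.1, 0.7]
width: 0.151
finger_force: 98.5
```

>>> jog_arm([
  [[0, 0, 0, 0, 0], [0, 0, 0, 0, 0], [0, 0, 0, 0, 0], [0, 0, 0, 0, 0], [0, 0, 0, 0, 0]],
])

```text
time: 13.9
tool_pos: [0.5425, 0.0228, 0.064]
ee_rot: [-2.267, -2.172, 0.004]
force: [-8.9, -1.2, 0.3]
width: 0.145
finger_force: 98.4
```

Run:
```python
from h import *
s=bot.get_state();print(s['force'],s['moment'],s["ee_rot"])
a=read_camera("wrist");h=cv2.cvtColor(a,cv2.COLOR_BGR2HSV);V=h[...,2].astype(int);S=h[...,1].astype(int)
cv2.imwrite("pics/w7.png",a)
m=((V>215)&(S<40)).astype(np.uint8);m[:,:330]=0;m=cv2.erode(m,np.ones((3,3),np.uint8))
for c in cv2.findContours(m,0,1)[0]:
    if cv2.contourArea(c)>800:
        P=onz("wrist",c.reshape(-1,2),.049,s);print("stack",np.round(cv2.minEnclosingCircle((P[:,:2]*1000).astype(np.float32))[0],1),cv2.boundingRect(c))
```

```text
[-8.89115615 -1.17865916  0.3224143 ] [-0.07651197  1.68475165 -0.04326999] [-2.26683972 -2.17156674  0.00361121]
stack [613.8  -7.6] (354, 254, 100, 69)
stack [614.5  52.4] (350, 117, 128, 127)
stack [617.5 120.7] (362, 0, 142, 93)
stack [577.7  77.4] (331, 0, 17, 241)
```

>>> jog_arm([
  [[0, -0.2, 0, 0, 0], [0, -0.6, 0, 0, 0], [0, -1.5, 0, 0, 0], [0, -3, 0, 0, 0], [0, -5, 0, 0, 0]],
])

```text
time: 14.58
tool_pos: [0.4928, 0.0228, 0.0644]
ee_rot: [2.268, 2.173, 0.0]
force: [-0.9, -0.3, -3.2]
width: 0.152
finger_force: 98.0
```

>>> jog_arm([
  [[0, -2, 0, 0, 0], [0, -3.5, 0, 2, 0], [0, -4, 0, 6, 0], [0, -4, 0, 9, 0], [0, -4, 0, 12, 0]],
])

```text
time: 15.2
tool_pos: [0.4528, 0.0228, 0.1854]
ee_rot: [2.269, 2.173, 0.0]
force: [-0.4, -0.1, -2.6]
width: 0.147
finger_force: 98.1
```

Run:
```python
from h import *
s=bot.get_state();print(s["tool_pos"],R.from_rotvec(s["ee_rot"]).as_matrix().round(3)[:,1],s["force"])
w=read_camera("wrist");b=read_camera("scene");cv2.imwrite("pics/w8.png",w)
cv2.imwrite("pics/c8.png",np.hstack([w[:,180:],cv2.resize(b[165:235,190:335],(460,384),interpolation=2)]))
h=cv2.cvtColor(w,cv2.COLOR_BGR2HSV);V=h[...,2].astype(int);S=h[...,1].astype(int)
m=((V>215)&(S<40)).astype(np.uint8);m[:,:350]=0;m=cv2.erode(m,np.ones((3,3),np.uint8))
for c in cv2.findContours(m,0,1)[0]:
    if cv2.contourArea(c)>800:
        P=onz("wrist",c.reshape(-1,2),.049,s);print("stack",cv2.minEnclosingCircle((P[:,:2]*1000).astype(np.float32)),cv2.boundingRect(c))
```

```text
[0.45283887 0.02280889 0.18538639] [ 0.999 -0.043  0.   ] [-0.44226249 -0.06998825 -2.64161833]
stack ((608.85009765625, -75.85582733154297), 28.436681747436523) (402, 255, 61, 55)
stack ((611.6983032226562, -11.071846961975098), 28.619266510009766) (411, 183, 66, 64)
stack ((614.4326782226562, 52.6054573059082), 28.747756958007812) (421, 104, 69, 72)
stack ((617.614990234375, 120.83145904541016), 28.795543670654297) (432, 10, 73, 80)
```

View pics/c8.png

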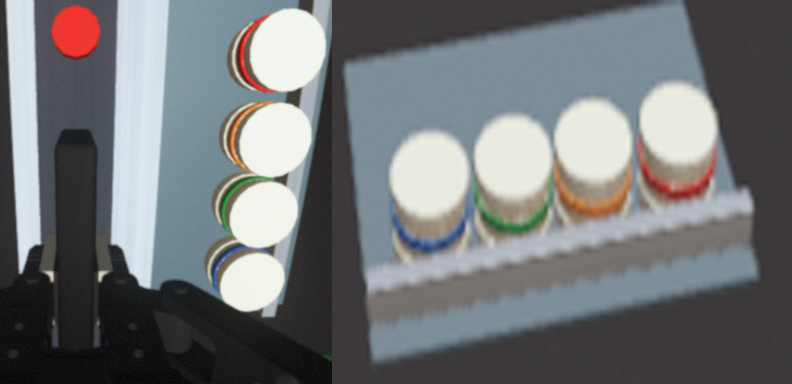

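The stacks are collinear to under 0.5 mm, parallel to the rail and upright. I'll return the straightedge to the pad.

>>> jog_arm([
  [[0, 0, 4, 0, 0.18], [0, 0, 8, 0, 0.36], [0, 0, 12, 0, 0.54], [0, 0, 16, 0, 0.72], [0, 1, 20, 0, 0.9]],
])

```text
time: 15.92
tool_pos: [0.4627, 0.2238, 0.1831]
ee_rot: [-1.088, -2.946, 0.002]
force: [0.8, -0.7, -1.9]
width: 0.151
finger_force: 98.2
```

>>> jog_arm([
  [[0, 1, 4, 0, 0.18], [0, 2, 8, 0, 0.36], [0, 2.5, 11, 0, 0.54], [0, 2.5, 13.7, 0, 0.69], [0, 2.5, 13.7, 0, 0.69]],
])

```text
time: 16.55
tool_pos: [0.4879, 0.3607, 0.1825]
ee_rot: [-0.033, -3.14, 0.001]
force: [1.0, -0.7, -2.1]
width: 0.146
finger_force: 98.3
```

Run:
```python
from h import *
s=bot.get_state();print(s["tool_pos"],R.from_rotvec(s["ee_rot"]).as_matrix().round(3)[:,1],s["force"])
```

```text
[0.48791457 0.36066754 0.18249393] [ 0.021  1.    -0.001] [ 0.99137728 -0.73858559 -2.11434627]
```

>>> jog_arm([
  [[0, 0, 0, -4, 0], [0, 0, 0, -8, 0], [0, 0, 0, -11, 0], [0, 0, 0, -12.5, 0], [0, 0, 0, -13.4, 0]],
])

```text
time: 17.18
tool_pos: [0.4888, 0.3592, 0.0497]
ee_rot: [-0.039, -3.141, 0.0]
force: [-0.7, -0.1, -1.8]
width: 0.151
finger_force: 98.4
```

>>> jog_arm([
  [[0, 0, 0, -0.1, 0], [0, 0, 0, -0.1, 0]],
])

```text
time: 17.42
tool_pos: [0.4892, 0.3599, 0.0502]
ee_rot: [0.038, 3.14, 0.001]
force: [0.4, 0.2, -1.9]
width: 0.151
finger_force: 98.4
```

>>> jog_arm([
  [[0, 0, 0, -0.15, 0], [0, 0, 0, -0.3, 0], [0, 0, 0, -0.4, 0], [0, 0, 0, -0.4, 0]],
])

```text
time: 17.92
tool_pos: [0.489, 0.3599, 0.046]
ee_rot: [0.037, 3.141, 0.001]
force: [-2.4, -1.8, 4.8]
width: 0.147
finger_force: 99.8
```

On the pad, with force reversed to about +7 N. I'll release and then lift.

>>> jog_arm([
  [[0.3, 0, 0, 0, 0], [0.6, 0, 0, 0, 0], [1, 0, 0, 0.2, 0], [1, 0, 0, 0.5, 0], [1, 0, 0, 0.5, 0]],
])

```text
time: 18.55
tool_pos: [0.489, 0.3599, 0.0506]
ee_rot: [0.037, 3.141, 0.001]
force: [0.6, 0.6, -0.1]
width: 1.0
finger_force: 0.0
```

>>> jog_arm([
  [[1, 0, 0, 1, 0], [1, 0, 0, 4, 0], [1, 0, 0, 8, 0], [1, 0, 0, 12, 0], [1, 0, 0, 14, 0]],
])

```text
time: 19.18
tool_pos: [0.4892, 0.36, 0.1933]
ee_rot: [0.037, 3.139, 0.003]
force: [-0.5, -0.6, -0.5]
width: 1.001
finger_force: 0.0
```

Run:
```python
from h import *
s=bot.get_state();a=read_camera("wrist");cv2.imwrite("pics/w9.png",a);t=read_camera("top")
h=cv2.cvtColor(a,cv2.COLOR_BGR2HSV);H,S,V=[h[...,i].astype(int) for i in range(3)]
m=(((H<8)|(H>172))&(S>150)&(V>100)).astype(np.uint8);m[:,:200]=0
n,l,q,c=cv2.connectedComponentsWithStats(m)
k=np.array([onz("wrist",[c[i]],.027,s)[0] for i in range(1,n) if q[i,4]>100]);print(s["width"],k,k.mean(0),np.diff(k,axis=0))
cv2.imwrite("pics/c9.png",np.hstack([cv2.resize(a,(400,300)),cv2.resize(t[130:330,70:330],(390,300))]))
```

```text
1.001014489623733 [[0.39319735 0.36214877 0.027     ]
 [0.58200315 0.3577099  0.027     ]] [0.48760025 0.35992934 0.027     ] [[ 0.18880581 -0.00443887  0.        ]]
```

View pics/c9.png

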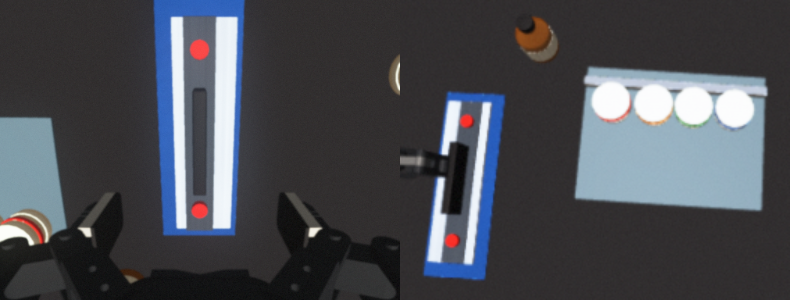

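The straightedge lies flat on the pad, centred within about 2 mm, and the row stands at the rail. Handing in.

```bash
python3 -c "
from station import bot
print(bot.close_job())"
```

```text
the job is handed in; nothing more can be done
None
```

I handed the job in at about 19 s of the 61 s allowed; no verdict was shown. The four stacks stand upright in one line at the rail, pressed at about 8–10 N for over a second, and the straightedge is released flat on its pad.

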